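# Index the striping turntable to its next hole

### The arm

A 7-joint arm with a two-finger parallel gripper is mounted at the origin on the work surface. World frame = base frame: x ahead of the robot, y to its left, z up, the work surface at z = 0. Lengths are in m, angles in rad, forces in N, time in s.
With the tool pointing down it reaches from about 0.35 to 0.9 m from the base axis. Payload 8.1 kg.
Tool frame: the origin (TCP) lies at the very end of the fingers, on their centre line; the grasp point (between the pads) lies 19 mm behind it (arm.tcp_to_grasp is the z of the grasp point in the tool frame, in m); z points along the fingers, y is the line along which they close (so a half turn about z gives the same grasp; the last joint's range is limited). The gripper opens to 92 mm and grips with 3 to 60 N. Pads are 19 mm wide; open, the fingers measure 130 mm over their backs; the gripper's body (75 mm by 190 mm) begins 47 mm behind the grasp point.
Start: joints at [1.007, 0.434, 0.025, 1.573, -0.012, 1.134, -0.075], TCP at [0.278, -0.56, 0.227] pointing down, gripper open.
Joint ranges: [-2.62, 2.62], [-0.44, 2.09], [-1.27, 1.32], [0.08, 2.57], [-1.32, 4.46], [0.12, 2], [-2.74, 2.74]. Speed limits (rad/s): [2.22, 2.22, 3.01, 3.01, 3.14, 3.14, 3.14].

### API

Orientations are given as a rotation vector (axis times angle).
In Python, from cell import readout, vision, sign_off, arm gives the robot as it stands. The module is installed in compiled form; this text tells all that it offers.
- The arm moves only by the shell command python3 -m creep 'ROWS' [FORCE]. ROWS is JSON, a list of rows, each a list of 5 numbers: the shift along the tool's x, y, z in units of 4 cm (1.0 is 4 cm), then the turn about the tool's z in units of 4 degrees (1.0 is 4 degrees), then the opening, from 0 (shut) to 1 (fully open). A call has 1 to 12 rows; each row shifts and turns the commanded pose from where the row before left it, along the tool's axes as they then stand; what a row does not reach is not made up. A row lasts 1/8 s, in which the tool goes at most 62.5 mm and 10.7 degrees, less where a joint would pass 70% of its speed; a pose out of reach is approached as far as the arm can. A call with a number of a shift or a turn outside -1 to 1 is refused whole. A call with a gripper value outside its range is refused whole. The fingers move at their own pace and stop on an object; FORCE is the grip in N (left out, the last holds). Time passes only in rows, so rows that do not move let the fingers close. It gives the time, the measured TCP pose, the force, the opening and the grip force at its end, in the units of the state.
- readout.observe(): the state, without advancing time (a new reading comes with each control period).
- vision.get_image(name): name is "side" or "top" or "wrist"; returns a dict with "pixels" (400x640x3 uint8, blue, green, red), "z_map" (400x640 float32, m along the optical axis (not along the pixel's ray), 0 where there is no reading), "camera_matrix" (3x3 intrinsics, pixels), "position" and "rotation" of the camera in the world. Camera axes: x right, y up, looking along -z (the intrinsics and any distortion apply to the point x, -y, -z); pixel columns grow to the right and rows downward; lengths in m; the calibration is good to about 2 mm. A picture is of the moment at which its call begins.
- sign_off(): hands the job in; it is judged then, once.
The state is a dict: "clock": time; "joints": joint angles; "dq": joint speeds; "joint_efforts": joint torques, N m; "position": TCP position; "ee_rot": TCP orientation; "force": force on the tool from outside, world axes, zero at the start; "ft_torque": the same for the moment, N m; "width": opening from 0.0 (shut) to 1.0 (fully open); "gripper_force": force on a finger pad.
Only numpy, scipy, OpenCV 4.12 (cv2) and the standard library are available. Lean on these libraries where they do the work, as an engineer would, in place of code of your own. Each camera call takes 0.05 s, during which the arm holds its last target. There are 200 camera calls.

### The job

Turn the striping turntable on to its next index hole: pull the black plunger knob up out of its hole, turn the table counter-clockwise (seen from above), and let the plunger drop under its own spring fully into the next hole, then let go. The hole is hidden under the table, so find it by feel, pushing gently: do not ram the pin against the ring, jolt or touch the freshly striped dish, or disturb the things around.

Things in the scene. Friction and masses are not known exactly. Their poses are not given: they have to be found in the camera images.
- base: Fixed grey round base of the turntable, 310 mm across and 50 mm high. Origin: centre of its underside on the work surface, on the turning axis; z up, the turning axis. Its index ring is hidden under the disc. Seen from the origin, the hole that the plunger starts in lies 140 mm out, 162 degrees counter-clockwise from the base's x axis.
- axis_top (a point): Point on the turning axis at the height of the disc's upper face, 64 mm above the work surface.
- stage (a joint): Angle of the turntable's aluminium disc (330 mm across, upper face 64 mm above the work surface), rad; 0 at the start hole, growing counter-clockwise seen from above, end stop at 0.95. The ring is adjustable: the next hole lies anywhere from 0.49 to 0.80 rad (28 to 46 degrees), not the same every time. Turning it takes about 0.2 N m (2 N at the plunger), and 2 N more while the pin rides on the ring. A seated pin leaves it about 0.01 rad of play.
- plunger (a joint): Lift of the spring plunger, m: 0 fully down in a hole, about 0.008 when its pin rides on top of the ring between holes (it must be lifted more than this to leave a hole), 0.013 at the upper stop. The spring pushes it down with 5 N when seated, 8 N when riding, 10 N at the top.
- knob_mid (a point): Centre of the plunger's black upright round knob, 24 mm across, 28 mm high, 102 mm above the work surface when seated (underside 88 mm, top 116 mm); 140 mm from the turning axis, it goes round with the disc. It spins freely about its own upright axis. Below it stand an 18 mm wide sleeve up to 84 mm and a 32 mm wide flange up to 70 mm above the work surface; the next thing inwards is the dish.
- pin: The plunger's steel pin, 8 mm round, flat-ended, under the knob and going up and down with it. Origin on its axis, 38 mm below the knob's centre; its end lies 22 mm lower, under the disc. Let go between holes, it rides on the ring and drops in by itself when pushed slowly (30 mm/s or less) over a hole (10 mm wide) from either side; then the table stops dead. Over 35 N on it is too much.
- dish: Freshly striped blue round tin dish, upside down, 170 mm across, 24 mm high, 0.45 kg or so, lying loose on the middle of the disc. Origin: centre of its underside.
- dish_mid (a point): Middle of the dish, 12 mm above its underside.
- tin_mid (a point): Bystander: middle of a closed paint tin, 68 mm across, 75 mm high.
- pot_mid (a point): Bystander: middle of a small open glass pot, 68 mm across, 36 mm high.
- lid_mid (a point): Bystander: middle of a loose tin lid, 64 mm across, 7 mm thick.
There are look-alikes about, which are no part of the job. Several things have the shape of the dish; the one meant has the colours described above.

How it is judged:
By the outcome, as a careful person would: the job done as asked, in the order asked, and still so for the second after the job is handed in, with the robot touching nothing.
It also fails if it takes over 48 s, if anything falls off the work surface, if the arm or the gripper's body presses on something with over 40 N, if the wrist force passes 120 N, or if a joint passes its speed limit or range.

## Working session

There is one attempt and no reset: what is moved stays moved. The work goes in short steps, Python scripts to look and compute and a shell command to move; the robot and the scene stay as the last step left them, time stands still between calls to the robot, and variables do not carry over. Pictures are saved under pics/ and viewed, at most 10 in all, crops included, and the job is handed in when it is done.

```bash
mkdir -p pics; cat > h.py <<'E'
import numpy as np,cv2
from cell import readout,vision
def snap(n,f=None):
    d=vision.get_image(n)
    if f: cv2.imwrite('pics/'+f,d['pixels'])
    return d
def pt(d,u,v,z=None):
    K=np.array(d['camera_matrix']);R=np.array(d['rotation']);p=np.array(d['position'])
    if R.size!=9:
        from scipy.spatial.transform import Rotation as Q;R=Q.from_rotvec(R).as_matrix()
    r=R@np.array([(u-K[0,2])/K[0,0],-(v-K[1,2])/K[1,1],-1])
    if z is None: return p+r*d['z_map'][int(v),int(u)]
    return p+r*(z-p[2])/r[2]
E
python3 - <<'E'
from h import *
for n in('side','top'):
    d=snap(n,n+'1.png');print(n,d['position'],d['rotation'],d['camera_matrix'],[k for k in d])
    np.savez(n+'1.npz',**d)
print(readout.observe())
E
```

```text
side [0.39006957 1.24348623 0.93912145] [ 0.07673999 -1.44062715 -2.69201485] [[516.88034941   0.         317.11347305]
 [  0.         516.88034941 200.76649846]
 [  0.           0.           1.        ]] ['pixels', 'z_map', 'camera_matrix', 'position', 'rotation']
top [ 0.47617446 -0.01290162  1.44492468] [ 0.02795623 -0.03256229 -1.54640898] [[491.18146498   0.         322.06730795]
 [  0.         491.18146498 198.98258369]
 [  0.           0.           1.        ]] ['pixels', 'z_map', 'camera_matrix', 'position', 'rotation']
{'clock': 0.1, 'joints': array([ 1.00737091,  0.43514014,  0.02498004,  1.57399523, -0.01160219,
        1.13401801, -0.07509847]), 'dq': array([ 0.00157154, -0.002429  ,  0.00057114, -0.00118505, -0.00032288,
        0.00076383,  0.00090445]), 'joint_efforts': array([ 3.09356881e-03, -6.69126678e+01,  9.87657420e-01, -3.15145326e+01,
       -6.05620933e-02,  3.72758461e-02,  2.93066580e-05]), 'position': array([ 0.27767477, -0.55941633,  0.22603592]), 'ee_rot': array([-3.05728651e+00, -7.17054184e-01,  7.03077008e-04]), 'force': array([-0.41602697,  0.41693938,  0.73828098]), 'ft_torque': array([ 1.81336696e-02, -8.23930950e-05,  9.87770938e-03]), 'gripper_force': 0.0, 'width': 0.9994421371536912}
```

View pics/top1.png

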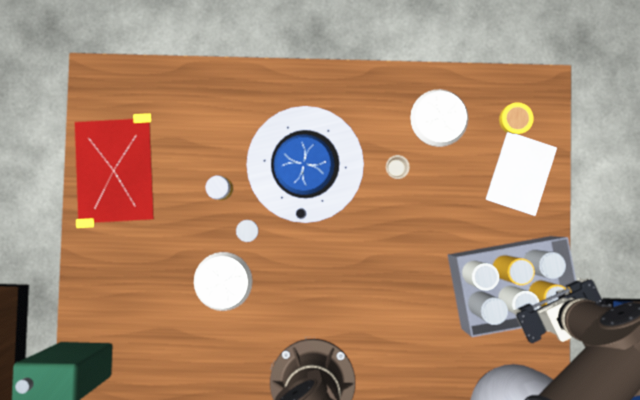

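View pics/side1.png

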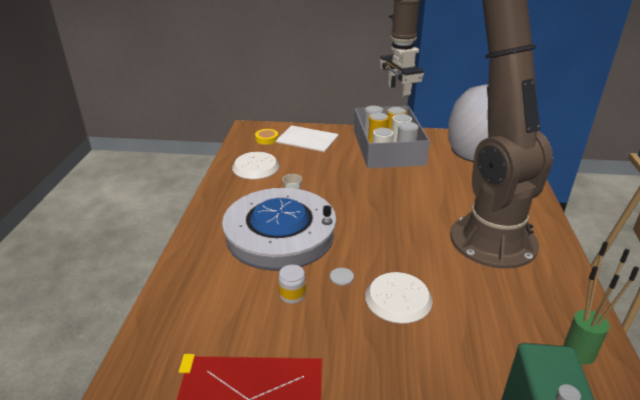

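The top view shows the turntable centred near (305,164) with the black knob at (301,213). The tin is at (218,188), the lid at (247,231) and the pot at (397,167). The knob will travel to image-right, towards the pot's side but well short of it.

```bash
python3 - <<'E'
from h import *
from scipy.optimize import least_squares
from scipy.spatial.transform import Rotation as Q
d=dict(np.load('top1.npz'));img=d['pixels'].astype(int)
# disc: points with height ~0.064
v,u=np.mgrid[0:400,0:640]
W=np.array([[pt(d,a,b) for a in range(200,420)] for b in range(70,300)])
m=((abs(W[...,2]-.064)<.006)).astype(np.uint8)
c=max(cv2.findContours(m,0,cv2.CHAIN_APPROX_NONE)[0],key=cv2.contourArea)[:,0]
P=np.array([pt(d,a+200,b+70,.064)[:2] for a,b in c])
r=least_squares(lambda q:np.hypot(*(P-q[:2]).T)-q[2],[.55,0,.165],loss='soft_l1',f_scale=.002).x
print('disc',r)
g=img.sum(2); k=(g<200).astype(np.uint8);k[:200]=0;k[228:]=0;k[:,:285]=0;k[:,318:]=0
ys,xs=np.nonzero(k);print(len(xs),xs.mean(),ys.mean(),xs.min(),xs.max(),ys.min(),ys.max(),d['z_map'][213,301],pt(d,301,213))
kn=pt(d,xs.mean(),ys.mean(),.114)[:2];print('knob',kn,np.hypot(*(kn-r[:2])))
z=img[100:230,240:370].astype(np.uint8)
# side knob
s=dict(np.load('side1.npz'));print('side knob',pt(s,327,211),pt(s,327,211,.105))
a=cv2.resize(s['pixels'][170:260,210:350],None,fx=5,fy=5);cv2.imwrite('pics/sc.png',a)
ob=readout.observe();print(Q.from_rotvec(ob['ee_rot']).as_matrix().round(3))
E
```

```text
disc [0.62941228 0.03393193 0.16252176]
44 300.3636363636364 213.0909090909091 297 304 210 216 1.3252373 [0.48827999 0.03972785 0.11902927]
knob [0.48803827 0.04164384] 0.1415842005264968
side knob [0.48478534 0.05569453 0.1104938 ] [0.4854133  0.04781948 0.105     ]
[[ 0.896  0.445 -0.001]
 [ 0.445 -0.896  0.001]
 [-0.    -0.001 -1.   ]]
```

View pics/sc.png

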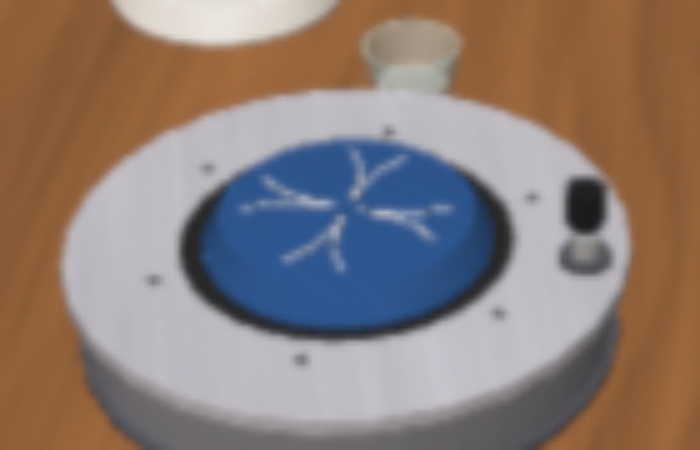

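The crop shows the black knob upright on its sleeve at the near rim, around (585,205) in the crop, well clear of the dish. I'm moving above it now.

```bash
python3 -m creep '[[0.4,-0.4,0,0,1],[0.9,-0.9,0,0,1],[0.9,-0.9,0,0,1],[0.9,-0.9,0,0,1],[0.9,-0.9,0,0,1],[0.9,-0.9,0,0,1],[0.9,-0.9,0,0,1],[0.9,-0.9,0,0,1],[0.9,-0.9,0,0,1],[0.9,-0.9,0,0,1],[0.9,-0.9,0,0,1],[0.9,-0.9,0,0,1]]' 20
python3 -m creep '[[0.4,-0.4,0,1,1],[0,0,0,1,1],[0,0,0,1,1],[0,0,0,1,1],[0,0,0,1,1],[0,0,0,1,1],[0,0,0,1,1],[0,0,0,0.4,1],[0,0,0,0,1]]'
cat > rel.py <<'E'
from h import *
from scipy.spatial.transform import Rotation as Q
import sys
C=np.array([.6287,.0335]);K=np.array([float(a) for a in sys.argv[1:3]] or [.488,.041])
o=readout.observe();R=Q.from_rotvec(o['ee_rot']).as_matrix()
e=np.r_[K,o['position'][2]]-o['position'];t=K-C;th=np.arctan2(t[1],t[0])
print(o['clock'],o['position'].round(4),'shift tool units',(R.T@e/.04).round(3),'turn units',-np.degrees((th+np.pi/2-np.arctan2(R[1,1],R[0,1])+np.pi)%(2*np.pi)-np.pi)/4,'tilt',R[:,2].round(3),o['force'].round(2))
E
python3 rel.py; python3 -c "
from h import *
snap('wrist','w1.png')"
```

```text
clock: 1.6
position: [0.4639, -0.0062, 0.2266]
ee_rot: [3.059, 0.717, -0.0]
force: [1.6, -1.1, 0.4]
width: 0.997
gripper_force: 0.0
clock: 2.72
position: [0.4709, 0.0138, 0.2266]
ee_rot: [3.14, -0.086, -0.0]
force: [-0.0, 0.3, -0.1]
width: 1.0
gripper_force: 0.0
2.725 [0.4709 0.0138 0.2266] shift tool units [ 0.391 -0.702 -0.   ] turn units -0.025742708212717683 tilt [-0. -0. -1.] [-0.05  0.34 -0.15]
```

View pics/w1.png

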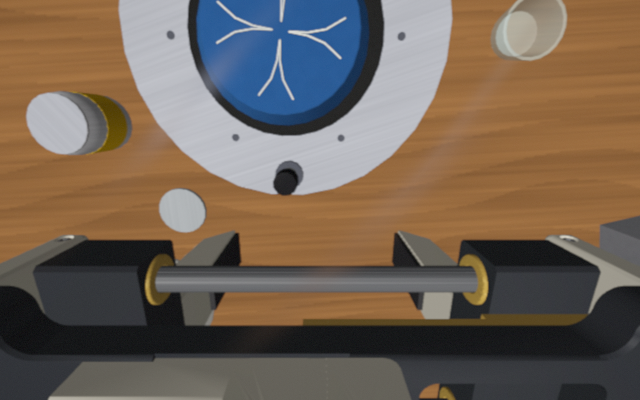

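The wrist view shows the knob's top at about (285,183), with the fingers straddling it tangentially at (230,250) and (405,250). I'll refine the knob position from this view.

```bash
python3 - <<'E'
from h import *
d=snap('wrist');g=d['pixels'].astype(int).sum(2)
k=(g<110).astype(np.uint8);k[:165]=0;k[198:]=0;k[:,:268]=0;k[:,305:]=0
ys,xs=np.nonzero(k);print(len(xs),xs.min(),xs.max(),ys.min(),ys.max(),xs.mean(),ys.mean())
for p in((285,183),(285,180),(285,186)):print(pt(d,*p),pt(d,*p,.116))
E
```

```text
262 275 297 169 193 287.25954198473283 181.61068702290078
[0.48670516 0.04316866 0.11611656] [0.48667981 0.04318296 0.116     ]
[0.48941303 0.0430439  0.11510727] [0.48959743 0.04293519 0.116     ]
[0.4836294  0.04349469 0.11549442] [0.48374485 0.0434322  0.116     ]
```

```bash
python3 -m creep '[[0.38,-0.73,0,0,0.7],[0,0,0.5,0,0.6],[0,0,0.7,0,0.6],[0,0,0.7,0,0.6],[0,0,0.7,0,0.6],[0,0,0.5,0,0.6],[0,0,0.3,0,0.6],[0,0,0.1,0,0.6],[0,0,0,0,0.6]]' 20
python3 rel.py .4875 .042;python3 -c "
from h import *
a=snap('wrist')['pixels'];b=snap('side')['pixels'][150:250,250:390]
cv2.imwrite('pics/w2.png',np.vstack([a[100:350],cv2.resize(b,(490,350)) if 0 else np.pad(cv2.resize(b,(476,340)),((0,0),(0,164),(0,0)))]))"
```

```text
clock: 3.95
position: [0.488, 0.0422, 0.087]
ee_rot: [-3.14, 0.087, -0.001]
force: [-0.4, 0.9, 0.1]
width: 0.597
gripper_force: 0.0
3.95 [0.488  0.0422 0.087 ] shift tool units [-0.013  0.006 -0.   ] turn units 0.06344502199771354 tilt [ 0.  0. -1.] [-0.39  0.85  0.09]
```

View pics/w2.png

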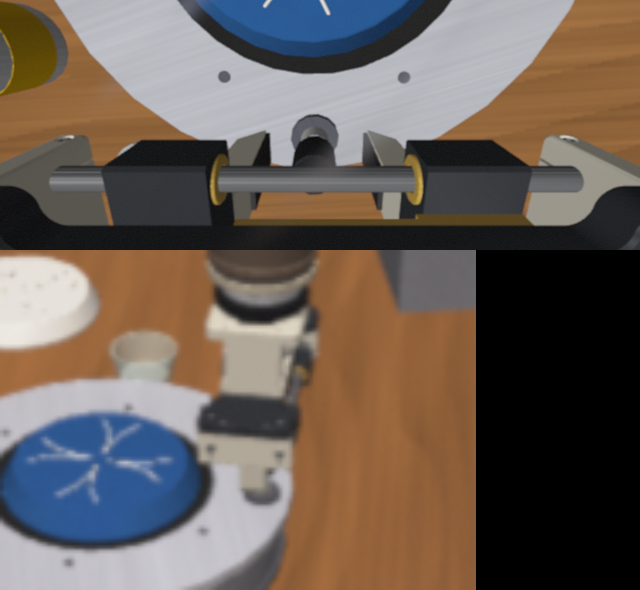

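The knob stands centred between the fingers at about (315,145), and the gripper body is clear of the dish. I'm closing on it.

```bash
python3 -m creep '[[0,0,0,0,0.4],[0,0,0,0,0.3],[0,0,0,0,0.25],[0,0,0,0,0.2],[0,0,0,0,0.1],[0,0,0,0,0.1]]' 25; python3 rel.py
```

```text
clock: 4.8
position: [0.4879, 0.0424, 0.0868]
ee_rot: [-3.14, 0.087, -0.0]
force: [-0.2, 1.0, 2.6]
width: 0.25
gripper_force: 25.0
4.8 [0.4879 0.0424 0.0868] shift tool units [ 0.004  0.034 -0.   ] turn units -0.03413336588735126 tilt [ 0.  0. -1.] [-0.18  0.98  2.57]
```

```bash
python3 -m creep '[[0,0,-0.07,0,0.1],[0,0,-0.07,0,0.1],[0,0,-0.07,0,0.1],[0,0,-0.07,0,0.1],[0,0,0,0,0.1]]' 25; python3 rel.py;
```

```text
clock: 5.42
position: [0.4877, 0.0419, 0.0979]
ee_rot: [3.14, -0.088, -0.0]
force: [2.6, 0.7, -10.7]
width: 0.256
gripper_force: 25.0
5.425 [0.4877 0.0419 0.0979] shift tool units [0.009 0.022 0.   ] turn units -0.0409102622807858 tilt [-0. -0. -1.] [  2.63   0.71 -10.7 ]
```

```bash
python3 -m creep '[[0,0.06,0,-0.5,0.1],[0,0.12,0,-0.5,0.1],[0,0.12,0,-0.5,0.1],[0,0.12,0,-0.5,0.1],[0,0.06,0,-0.25,0.1]]' 25; python3 rel.py;
```

```text
clock: 6.05
position: [0.4881, 0.0226, 0.0978]
ee_rot: [3.137, 0.161, 0.0]
force: [3.6, 1.7, -9.3]
width: 0.253
gripper_force: 25.0
6.05 [0.4881 0.0226 0.0978] shift tool units [ 0.044 -0.459 -0.   ] turn units 2.2299464286760036 tilt [ 0. -0. -1.] [ 3.64  1.65 -9.31]
```

```bash
python3 rel.py .4881 .0226; python3 -m creep '[[0.01,0.06,0,-0.25,0.1],[0.01,0.12,0,-0.5,0.1],[0,0.12,0,-0.5,0.1],[0,0.12,0,-0.5,0.1],[0,0.12,0,-0.5,0.1],[0,0.12,0,-0.5,0.1],[0,0.06,0,-0.25,0.1],[0,0,0,0,0.1]]' 25; python3 rel.py;
```

```text
6.05 [0.4881 0.0226 0.0978] shift tool units [-0.001 -0.001 -0.   ] turn units 0.3588862450074209 tilt [ 0. -0. -1.] [ 3.64  1.65 -9.31]
clock: 7.05
position: [0.494, -0.0056, 0.0978]
ee_rot: [3.104, 0.485, -0.001]
force: [1.5, 0.1, -9.8]
width: 0.255
gripper_force: 25.0
7.05 [ 0.494  -0.0056  0.0978] shift tool units [ 0.214 -1.155 -0.   ] turn units 5.20591144611261 tilt [-0.001 -0.    -1.   ] [ 1.48  0.13 -9.81]
```

```bash
python3 -m creep '[[0,0,0.04,0,0.1],[0,0,0.035,0,0.1],[0,0,0,0,0.15],[0,0,0,0,0.34],[0,0,0,0,0.34],[0,0,0.1,0,0.34],[0,0,0.06,0,0.34],[0,0,0,0,0.34]]' 25; python3 rel.py .494 -.0056; python3 - <<'E'
from h import *
d=snap('side');cv2.imwrite('pics/s3.png',cv2.resize(d['pixels'][140:240,220:360],None,fx=5,fy=5))
E
```

```text
clock: 8.05
position: [0.4941, -0.0052, 0.0883]
ee_rot: [-3.104, -0.486, 0.001]
force: [-0.1, -0.3, -0.2]
width: 0.342
gripper_force: 0.0
8.05 [ 0.4941 -0.0052  0.0883] shift tool units [-0.006  0.009  0.   ] turn units 0.4027847583256366 tilt [-0. -0. -1.] [-0.12 -0.34 -0.21]
```

View pics/s3.png

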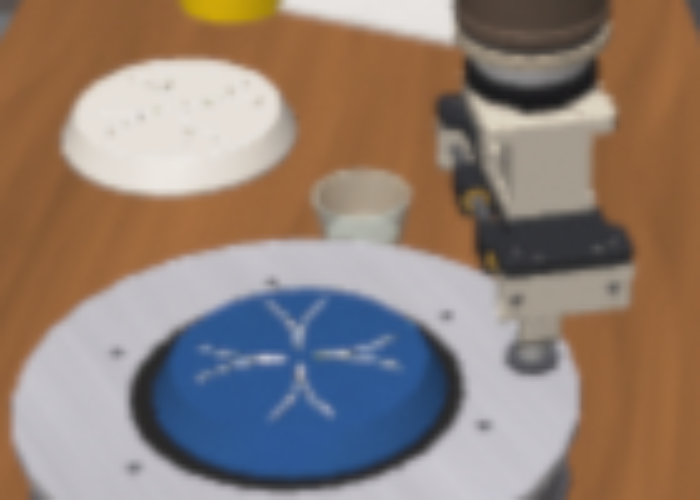

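The disc has turned (rim screws moved, dish still in place) and the knob sits between the open fingers at about (533,330), riding on the ring. I'll push slowly with the trailing finger.

```bash
python3 -m creep '[[0,0.05,0,0,0.34],[0,0.05,0,0,0.34],[0,0.05,0,-0.1,0.34],[0,0.05,0,-0.2,0.34],[0,0.05,0,-0.2,0.34],[0,0.05,0,-0.2,0.34]]' 25; python3 rel.py; python3 -m creep '[[0,0.05,0,-0.2,0.34],[0,0.05,0,-0.2,0.34],[0,0.05,0,-0.2,0.34]]'; python3 rel.py
```

```text
clock: 8.85
position: [0.4978, -0.0147, 0.0886]
ee_rot: [-3.088, -0.565, -0.0]
force: [-2.3, 7.2, 2.6]
width: 0.34
gripper_force: 3.9
8.85 [ 0.4978 -0.0147  0.0886] shift tool units [ 0.264 -1.389  0.003] turn units 5.9465178706131105 tilt [-0.     0.002 -1.   ] [-2.33  7.17  2.59]
clock: 9.22
position: [0.4999, -0.0201, 0.0886]
ee_rot: [-3.076, -0.63, 0.0]
force: [-2.9, 8.3, 2.4]
width: 0.344
gripper_force: 4.2
9.225 [ 0.4999 -0.0201  0.0886] shift tool units [ 0.327 -1.521  0.003] turn units 6.548696652957682 tilt [-0.001  0.002 -1.   ] [-2.9   8.32  2.39]
```

```bash
cat > ang.py <<'E'
from h import *
o=readout.observe();p=o['position'][:2]-[.6287,.0335]
print(o['clock'],'r',np.hypot(*p).round(4),'stage~',(np.arctan2(p[1],p[0])%(2*np.pi)-3.085-.0264).round(4),o['force'].round(1),'F',np.hypot(*o['force'][:2]).round(1))
E
python3 -m creep '[[0,0.05,0,-0.2,0.34],[0,0.05,0,-0.2,0.34]]'>/dev/null; python3 ang.py;python3 -m creep '[[0,0.05,0,-0.2,0.34],[0,0.05,0,-0.2,0.34]]'>/dev/null; python3 ang.py
```

```text
9.475 r 0.1396 stage~ 0.4531 [-1.9  7.6  2. ] F 7.8
9.725 r 0.1398 stage~ 0.4816 [-3.5  7.6  2.4] F 8.4
```

```bash
echo 'import sys;sys.exit(int(np.hypot(*o["force"][:2])>12))'>>ang.py
python3 -m creep '[[0,0.035,0,-0.14,0.34]]'>/dev/null; python3 ang.py && python3 -m creep '[[0,0.035,0,-0.14,0.34]]'>/dev/null; python3 ang.py && python3 -m creep '[[0,0.035,0,-0.14,0.34]]'>/dev/null; python3 ang.py && python3 -m creep '[[0,0.035,0,-0.14,0.34]]' >/dev/null; python3 ang.py && python3 -m creep '[[0,0.035,0,-0.14,0.34]]' >/dev/null; python3 ang.py && python3 -m creep '[[0,0.035,0,-0.14,0.34]]' >/dev/null; python3 ang.py
```

```text
9.85 r 0.1398 stage~ 0.4914 [-3.7  7.2  3.4] F 8.1
9.975 r 0.1398 stage~ 0.5005 [-3.1  7.3  1.7] F 7.9
10.1 r 0.1398 stage~ 0.5096 [-3.5  7.8  3.3] F 8.5
10.225 r 0.1398 stage~ 0.5196 [-3.5  8.4  3.8] F 9.1
10.35 r 0.1399 stage~ 0.5295 [-4.7  8.8  4.6] F 10.0
10.475 r 0.1399 stage~ 0.5394 [-4.4  7.9  4. ] F 9.0
```

```bash

python3 -m creep '[[0,0.035,0,-0.14,0.34]]'>/dev/null; python3 ang.py && python3 -m creep '[[0,0.035,0,-0.14,0.34]]'>/dev/null; python3 ang.py && python3 -m creep '[[0,0.035,0,-0.14,0.34]]'>/dev/null; python3 ang.py && python3 -m creep '[[0,0.035,0,-0.14,0.34]]' >/dev/null; python3 ang.py && python3 -m creep '[[0,0.035,0,-0.14,0.34]]' >/dev/null; python3 ang.py && python3 -m creep '[[0,0.035,0,-0.14,0.34]]' >/dev/null; python3 ang.py && python3 -m creep '[[0,0.035,0,-0.14,0.34]]' >/dev/null; python3 ang.py && python3 -m creep '[[0,0.035,0,-0.14,0.34]]' >/dev/null; python3 ang.py
```

```text
10.6 r 0.1399 stage~ 0.5492 [-3.4  7.5  3. ] F 8.2
10.725 r 0.14 stage~ 0.559 [-5.3  7.2  3.8] F 9.0
10.85 r 0.14 stage~ 0.5692 [-5.1  8.5  4.5] F 10.0
10.975 r 0.14 stage~ 0.5783 [-3.8  6.5  4.1] F 7.5
11.1 r 0.1401 stage~ 0.5888 [-5.7  8.7  3.9] F 10.4
11.225 r 0.1401 stage~ 0.5992 [-3.5  7.3  3.5] F 8.1
11.35 r 0.1402 stage~ 0.6095 [-4.1  6.6  2.3] F 7.7
11.475 r 0.1404 stage~ 0.62 [-4.2  6.   1.1] F 7.3
```

```bash

python3 -m creep '[[0,0.035,0,-0.15,0.34]]'>/dev/null; python3 ang.py && python3 -m creep '[[0,0.035,0,-0.15,0.34]]'>/dev/null; python3 ang.py && python3 -m creep '[[0,0.035,0,-0.15,0.34]]'>/dev/null; python3 ang.py && python3 -m creep '[[0,0.035,0,-0.15,0.34]]' >/dev/null; python3 ang.py && python3 -m creep '[[0,0.035,0,-0.15,0.34]]' >/dev/null; python3 ang.py && python3 -m creep '[[0,0.035,0,-0.15,0.34]]' >/dev/null; python3 ang.py && python3 -m creep '[[0,0.035,0,-0.15,0.34]]' >/dev/null; python3 ang.py && python3 -m creep '[[0,0.035,0,-0.15,0.34]]' >/dev/null; python3 ang.py
```

```text
11.6 r 0.1407 stage~ 0.6325 [-2.3  3.5 -3.5] F 4.1
11.725 r 0.1408 stage~ 0.6526 [-3.2  4.5  0.1] F 5.6
11.85 r 0.1407 stage~ 0.6563 [-5.9  7.6  2.5] F 9.6
11.975 r 0.1406 stage~ 0.6588 [-7.7 10.2  4.8] F 12.8
11.975 r 0.1406 stage~ 0.6588 [-7.7 10.2  4.8] F 12.8
11.975 r 0.1406 stage~ 0.6588 [-7.7 10.2  4.8] F 12.8
11.975 r 0.1406 stage~ 0.6588 [-7.7 10.2  4.8] F 12.8
11.975 r 0.1406 stage~ 0.6588 [-7.7 10.2  4.8] F 12.8
```

The fz dip followed by a stall suggests the pin dropped in. I'll back off so no finger touches the knob, then check its height.

```bash
python3 -m creep '[[0,-0.05,0,0,0.34],[0,-0.05,0,0,0.36],[0,-0.04,0,0,0.4],[0,0,0,0,0.4]]'>/dev/null; python3 ang.py; python3 - <<'E'
from h import *
d=snap('side');w=snap('wrist')
cv2.imwrite('pics/s4.png',np.vstack([np.pad(cv2.resize(d['pixels'][150:210,280:360],None,fx=5,fy=5),((0,0),(0,240),(0,0))),w['pixels'][100:390]]))
E
```

```text
12.475 r 0.1405 stage~ 0.6394 [ 0.  -0.9  0.2] F 0.9
```

View pics/s4.png

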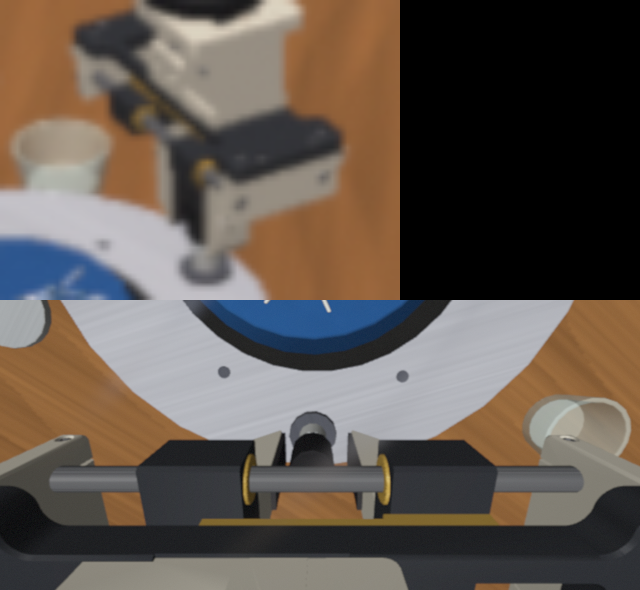

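The knob stands free between the fingers at about (312,445), low over its sleeve. I'll lift away and measure its height.

```bash
python3 -m creep '[[0,0,0,0,0.6],[0,0,0,0,0.6],[0,0,-0.3,0,0.6],[0,0,-0.7,0,0.6],[0,0,-0.8,0,0.6],[0,0,-0.8,0,0.6],[-0.3,0,-0.7,0,0.6],[-0.5,0,-0.2,0,0.6],[-0.2,0,0,0,0.6],[0,0,0,0,0.6],[0,0,0,0,0.6]]'; python3 - <<'E'
from h import *
w=snap('wrist');t=snap('top');s=snap('side')
np.savez('w5.npz',**w);np.savez('s5.npz',**s)
cv2.imwrite('pics/w5.png',np.hstack([w['pixels'][:300,160:480],np.vstack([cv2.resize(s['pixels'][170:240,280:360],(400,350))[:300]])]))
g=w['pixels'].astype(int).sum(2)
W=np.array([[pt(w,u,v) for u in range(200,440)] for v in range(60,240)])
G=g[60:240,200:440]
dd=np.hypot(W[...,0]-.6287,W[...,1]-.0335)
m=(W[...,2]>.095)&(W[...,2]<.135)&(dd>.1)&(dd<.17)
print(m.sum(),np.percentile(W[m][:,2],[50,80,95]) if m.any() else '')
top=m&(W[...,2]>np.percentile(W[m][:,2],50)-.003);print(W[top].mean(0))
disc=(abs(W[...,2]-.064)<.01)&(dd<.16)&(dd>.1);print('disc z',np.median(W[disc][:,2]))
E
```

```text
clock: 13.95
position: [0.4812, -0.0698, 0.2282]
ee_rot: [-2.983, -0.983, 0.001]
force: [0.4, 0.2, 0.8]
width: 0.599
gripper_force: 0.0
514 [0.11561896 0.11626791 0.11695238]
[ 0.5115156  -0.04482145  0.11566953]
disc z 0.06378407009215514
```

View pics/w5.png

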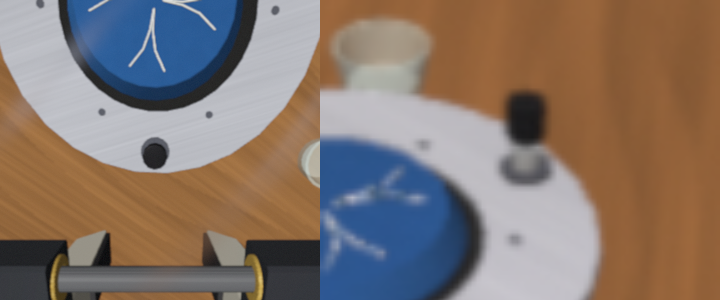

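The knob's top is at 115.7 mm (116 when seated). The table has turned about 37°, the dish is in place and the gripper is clear.

```bash
python3 -c "
from cell import sign_off
print(sign_off())"
```

```text
the job is handed in; nothing more can be done
None
```

The job is handed in: the turntable sits in its next index hole, about 37° (0.645 rad) counter-clockwise from the start, with the plunger fully down (knob top measured at 115.7 mm, 116 mm when seated), the knob released and the arm clear, after about 14 s of robot time; sign-off returned no verdict.

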